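Sift the nuts and tip the walnuts into the sample tray

TASK

At the sampling counter a slotted steel sieve with two walnuts and two hazelnuts in it rests across the bare metal tray. Take it by its black handle, lift it clear of the metal tray and shake or rock it there until both hazelnuts have dropped through the slots into the metal tray, then carry it to the blue tray and tip it so that both walnuts roll out over its sloping lip into the blue tray, not the orange one. Finally set the empty sieve back upright across the metal tray, as it stood, and let go.

Things in the scene. Friction and masses are not known exactly. Their poses are not given: they have to be found in the camera images.
- sieve_handle (a point): Centre of the black handle bar of the loose slotted steel sieve (350 g). Bar along the sieve's y, 16 mm wide (x), 18 mm tall, free over its middle 110 mm; posts at y +-64 mm. Axes are the sieve's: z up, -x the open pouring side. Body x -80 to +68, y +-66 mm, walls 36 mm high. Slotted floor 93 mm below this point; underside 105 mm below, with 200 mm rails along y (x -66 and +64 mm) that rest on the metal tray's rim.
- sieve_lip (a point): Middle of the sieve's pouring lip, its open edge, 124 mm wide: 80 mm to the -x side and 79 mm below the handle centre. A smooth ramp rises to it at 20 degrees from the floor. Tilted 35 to 45 degrees about the sieve's y, lip down, walnuts roll out towards its -x; the lip then hangs below the bar (at 45 degrees straight below, 112 mm down) and the front rail is lowest (125 mm below the bar).
- catch: Bare metal catch tray, fixed, open box 200 mm (its x) by 150 mm (its y), 45 mm high, walls and floor 5 mm. Origin at the centre of its underside, z up. At the start the sieve rests on its two long rims, centred within about 10 mm and parallel to it within 3 degrees, pouring lip to the tray's -x.
- serving: Blue plastic sample tray, fixed, open box 200 mm (its x) by 210 mm (its y), 35 mm high, walls and floor 5 mm. Origin at the centre of its underside, z up. It starts empty. An equal tray in orange (not wanted) stands elsewhere; left, middle and right places are swapped among the three trays.
- walnut_a: Walnut, light brown ball 34 mm across with a dark seam, 18 g; too big for the four 19 mm slots of the floor. Origin at its centre. It lies in the outer slot (all run along the sieve's x) on the sieve's +y side and rolls along it.
- walnut_b: Walnut, as the other, in the outer slot on the sieve's -y side. Origin at its centre.
- hazel_a: Hazelnut, dark brown ball 14 mm across, 10 g; passes the slots. Origin at its centre. It lies in a solid shallow V trough, 24 mm wide, sides sloping 8 degrees, along x in the middle of the sieve floor; a 19 mm slot runs on each side of it. Rocking the sieve 15 to 20 degrees about its x both ways, or brisk shaking along its y, rolls it sideways into a slot.
- hazel_b: Hazelnut, as the other, also in the middle trough. Origin at its centre.

How it is judged:
On the way, in this order (a step that is already met when the one before it is completed fails the run):
1. the sieve is held at least 5 mm clear of the metal tray's rim, both hazelnuts lie in the metal tray and both walnuts are still in the sieve (height (world z) of sieve_handle above 0.155 m and x of hazel_a in the frame of catch between -0.096 and 0.096 m and y of hazel_a in the frame of catch between -0.071 and 0.071 m and z of hazel_a in the frame of catch between 0 and 0.03 m and x of hazel_b in the frame of catch between -0.096 and 0.096 m and y of hazel_b in the frame of catch between -0.071 and 0.071 m and z of hazel_b in the frame of catch between 0 and 0.03 m and x of walnut_a in the frame of sieve_handle between -0.085 and 0.085 m and y of walnut_a in the frame of sieve_handle between -0.064 and 0.064 m and z of walnut_a in the frame of sieve_handle between -0.11 and -0.05 m and x of walnut_b in the frame of sieve_handle between -0.085 and 0.085 m and y of walnut_b in the frame of sieve_handle between -0.064 and 0.064 m and z of walnut_b in the frame of sieve_handle between -0.11 and -0.05 m), for 0.1 s.
2. the sieve is tipped by more than 20 degrees over the blue tray (angle between sieve_handle's own z axis and vertical above 0.35 rad and horizontal distance between sieve_handle and serving below 0.16 m), for 0.1 s.
At the end, for the whole second after the job is handed in: Both walnuts lie still in the blue tray, both hazelnuts lie still in the metal tray, and the empty sieve rests upright (within 10 degrees) across the metal tray's rims, centred within 35 mm, released (x of walnut_a in the frame of serving between -0.096 and 0.096 m and y of walnut_a in the frame of serving between -0.101 and 0.101 m and z of walnut_a in the frame of serving between 0 and 0.04 m and x of walnut_b in the frame of serving between -0.096 and 0.096 m and y of walnut_b in the frame of serving between -0.101 and 0.101 m and z of walnut_b in the frame of serving between 0 and 0.04 m and x of hazel_a in the frame of catch between -0.096 and 0.096 m and y of hazel_a in the frame of catch between -0.071 and 0.071 m and z of hazel_a in the frame of catch between 0 and 0.03 m and x of hazel_b in the frame of catch between -0.096 and 0.096 m and y of hazel_b in the frame of catch between -0.071 and 0.071 m and z of hazel_b in the frame of catch between 0 and 0.03 m and horizontal distance between sieve_handle and catch below 0.035 m and angle between sieve_handle's own z axis and vertical below 0.17 rad and z of sieve_handle in the frame of catch between 0.14 and 0.158 m and linear speed of each of walnut_a, walnut_b, hazel_a, hazel_b below 0.05 m/s); the robot touches nothing.
It also fails if it takes over 58 s, if anything falls off the work surface, if the arm or the gripper's body presses on something with over 40 N, if the wrist force passes 120 N, or if a joint passes its speed limit or range.

ROBOT

A 7-joint arm with a two-finger parallel gripper is mounted at the origin on the work surface. World frame = base frame: x ahead of the robot, y to its left, z up, the work surface at z = 0. Lengths are in m, angles in rad, forces in N, time in s.
With the tool pointing down it reaches from about 0.4 to 0.85 m from the base axis. Payload 10.4 kg.
Tool frame: the origin (TCP) lies midway between the tips of the shut fingers; the grasp point (between the pads) lies manip.pinch_z behind it (manip.pinch_z is the distance from the TCP to the grasp point, in m); z points along the fingers, y is the direction in which the jaws open and shut (so a half turn about z gives the same grasp; the last joint's range is limited). The gripper opens to 85 mm and grips with 20 to 120 N. Pads are 22 mm wide; open, the fingers measure 114 mm over their backs; the gripper's body (76 mm by 85 mm) begins 54 mm behind the grasp point. The pads swing forward as they close: fully open they stand 13 mm farther back than shut.
Start: joints at [1.178, 0.332, -0.065, 1.46, 0.022, 1.35, -0.088], TCP at [0.226, -0.583, 0.231] pointing down, gripper open.
Joint ranges: [-2.6, 2.6], [-0.5, 2.12], [-1.47, 1.34], [0.16, 2.42], [-1.27, 4.41], [0.06, 2.06], [-2.6, 2.6]. Speed limits (rad/s): [2.22, 2.22, 2.79, 2.79, 3.14, 3.14, 3.14].

INTERFACE

Orientations are given as a unit quaternion [x, y, z, w].
In Python, from workcell import manip gives the robot as it stands.
- The arm moves only by the shell command python3 -m handwheel 'ROWS' [FORCE]. ROWS is JSON, a list that holds one entry, the list of rows, each a list of 7 numbers: the shift along the tool's x, y, z in m, then the turn, a rotation vector about the tool's x, y, z in rad, then the finger opening in m, from 0 to 0.0854. In form: [[[tx, ty, tz, ax, ay, az, claw], ...]]. A call has 1 to 8 rows; each row is the pose to reach, as a shift and turn from the pose commanded when the call began, along the tool's axes at that moment; what a row does not reach only later rows make up. A row lasts 1/8 s, in which the tool goes at most 62.5 mm and 10.7 degrees, less where a joint would pass 70% of its speed; a pose out of reach is approached as far as the arm can. A call with a gripper value outside its range is refused whole. The fingers move at their own pace and stop on an object; FORCE is the grip in N (left out, the last holds). Time passes only in rows, so rows that repeat a pose let the fingers close. It gives the time, the measured TCP pose, the force and the opening at its end, in the units of the state.
- manip.get_obs(): the state, without advancing time (a new reading comes with each control period).
- manip.camera(name): name is "scene" or "top" or "wrist"; returns the picture (400x640x3 uint8, blue, green, red); there is no depth.
- manip.calibration(name): a dict with "fx", "fy", "cx", "cy" (pixels), "k1" (the pictures are not rectified: a ray, as slopes to the right and down, at radius r is drawn at 1 + k1 r^2 times it, then the intrinsics apply), "view" (4x4, takes a point from world to camera coordinates); the wrist camera has in their place "tool_from_camera" (4x4, takes a point from camera to tool coordinates, whose origin is the TCP and whose axes are the flange's). Camera axes: x right, y up, looking along -z (the intrinsics and any distortion apply to the point x, -y, -z); pixel columns grow to the right and rows downward; lengths in m; the calibration is good to about 2 mm. A picture is of the moment at which its call begins: read the wrist's pose just before it. calibration takes no time and is no camera call.
- manip.hand_in(): hands the job in, once; it reports no verdict.
The state is a dict: "clock": time; "joint_pos": joint angles; "joint_velocities": joint speeds; "tau": joint torques, N m; "position": TCP position; "ee_rot": TCP orientation; "ft_force": force on the tool from outside, world axes, zero at the start; "torque": the same for the moment, N m; "grip_width": opening from 0.0 (shut) to 1.0 (fully open).
Only numpy, scipy, OpenCV 4.12 (cv2) and the standard library are available. Lean on these libraries where they do the work, as an engineer would, in place of code of your own. Each camera call takes 0.05 s, during which the arm holds its last target.

## Working session

There is one attempt and no reset: what is moved stays moved. The work goes in short steps, Python scripts to look and compute and a shell command to move; the robot and the scene stay as the last step left them, time stands still between calls to the robot, and variables do not carry over. Pictures are saved under pics/ and viewed, and the job is handed in when it is done.

```bash
ls; mkdir -p pics; python3 - <<'E'
from workcell import manip
import cv2
print(manip.get_obs()); print(manip.pinch_z)
for n in("scene","top","wrist"):
    print(n,manip.calibration(n))
for n in("scene","top"):
    cv2.imwrite(f"pics/{n}0.png",manip.camera(n))
E
```

```text
pics
{'clock': 0.0, 'joint_pos': array([ 1.17841291,  0.33287061, -0.06472556,  1.4609502 ,  0.0215829 ,
        1.34991475, -0.08849377]), 'joint_velocities': array([-0.00017546,  0.00185232,  0.00109728, -0.00034964, -0.00170971,
        0.00097244,  0.00048036]), 'tau': array([-1.01883626e-03, -6.25449228e+01,  4.81668301e-02, -3.91611850e+01,
        1.60111045e-02,  9.85017599e-03,  1.46341392e-05]), 'position': array([ 0.22575774, -0.58238823,  0.23051254]), 'ee_rot': array([ 9.82951513e-01,  1.83863536e-01, -1.54358064e-04, -7.07395986e-04]), 'ft_force': array([-0.33258059, -0.45716067,  0.00949484]), 'torque': array([ 0.02248542, -0.02475653,  0.01656887]), 'grip_width': 0.9991743508462421}
0.0187
scene {'fx': 399.23236373095153, 'fy': 399.23236373095153, 'cx': 312.75879078243787, 'cy': 193.66844472093052, 'k1': -0.0024121362141939886, 'view': array([[-0.3786975 ,  0.92548211,  0.00842981,  0.19939391],
       [-0.65051546, -0.27264083,  0.70886996,  0.20988986],
       [ 0.65834478,  0.26296356,  0.70528882, -1.35240943],
       [ 0.        ,  0.        ,  0.        ,  1.   
[... 198 characters left out ...]
73, -0.031888  ],
       [ 0.99642358,  0.02854855,  0.07953001, -0.49449983],
       [-0.07919904, -0.01254461,  0.99677989, -1.15528933],
       [ 0.        ,  0.        ,  0.        ,  1.        ]])}
wrist {'fx': 346.5040819423934, 'fy': 346.5040819423934, 'cx': 316.55123046326105, 'cy': 193.87500761177398, 'k1': -0.0671906023810478, 'tool_from_camera': array([[ 4.65026244e-04,  9.57005949e-01,  2.90067920e-01,
         7.41969913e-02],
       [ 9.99999744e-01, -2.87366370e-04, -6.55070028e-04,
        -4.98633400e-04],
       [-5.43550148e-04,  2.90068150e-01, -9.57005837e-01,
        -1.42176344e-01],
       [ 0.00000000e+00,  0.00000000e+00,  0.00000000e+00,
         1.00000000e+00]])}
```

View pics/scene0.png

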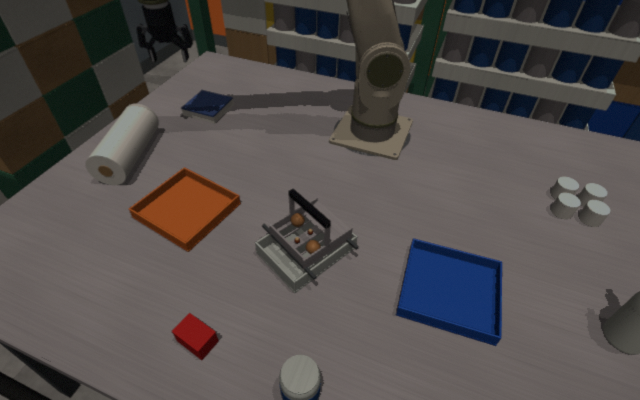

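View pics/top0.png

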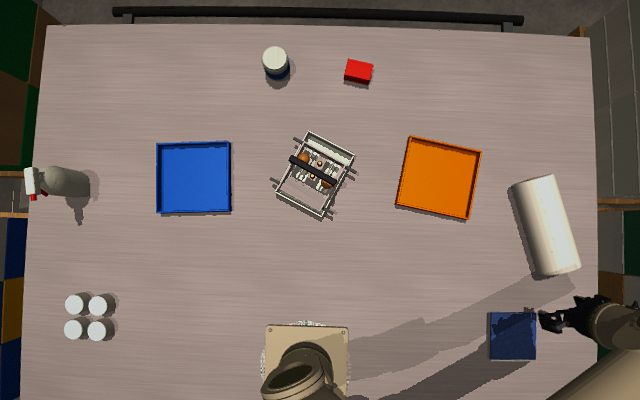

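The scene view shows the sieve on the metal tray in the middle, its handle around (308,207), blue tray at (452,290) and orange at (187,207). In the top view, blue is at (194,178), the sieve at (317,172) and orange at (438,178). I'll zoom in next.

```bash
cat > h.py <<'E'
import numpy as np, cv2
from scipy.spatial.transform import Rotation as R
from workcell import manip
def ray(name,uv,cal=None):
    c=manip.calibration(name); 
    d=np.array([(uv[0]-c['cx'])/c['fx'],(uv[1]-c['cy'])/c['fy']])
    s=d.copy()
    for _ in range(20): s=d/(1+c['k1']*(s@s))
    v=np.array([s[0],-s[1],-1.0])
    if name=='wrist':
        o=manip.get_obs(); T=np.eye(4); T[:3,:3]=R.from_quat(o['ee_rot']).as_matrix(); T[:3,3]=o['position']
        M=T@c['tool_from_camera']
    else: M=np.linalg.inv(c['view'])
    return M[:3,3],M[:3,:3]@v
def onz(name,uv,z):
    o,v=ray(name,uv); return o+v*(z-o[2])/v[2]
def tri(n1,u1,n2,u2):
    (a,p),(b,q)=ray(n1,u1),ray(n2,u2)
    A=np.stack([p,-q],1); s=np.linalg.lstsq(A,b-a,rcond=None)[0]
    x,y=a+s[0]*p,b+s[1]*q; return (x+y)/2,np.linalg.norm(x-y)
E
python3 - <<'E'
import cv2,numpy as np
from h import *
t=cv2.imread('pics/top0.png'); s=cv2.imread('pics/scene0.png')
a=cv2.resize(t[120:230,260:370],(550,550),interpolation=cv2.INTER_CUBIC)
cv2.imwrite('pics/t0z.png',a)
cv2.imwrite('pics/s0z.png',cv2.resize(s[180:290,250:365],(575,550),interpolation=cv2.INTER_CUBIC))
hsv=cv2.cvtColor(t,cv2.COLOR_BGR2HSV)
for nm,lo,hi in(('blue',(105,150,60),(125,255,255)),('orange',(8,180,100),(20,255,255))):
    m=cv2.inRange(hsv,lo,hi); cs,_=cv2.findContours(m,cv2.RETR_EXTERNAL,cv2.CHAIN_APPROX_SIMPLE)
    for c in cs:
        if cv2.contourArea(c)>2000:
            r=cv2.minAreaRect(c); P=[onz('top',p,0.035) for p in cv2.boxPoints(r)]
            P=np.array(P); print(nm,r,P.round(3).tolist(),P.mean(0).round(3),np.linalg.norm(P[1]-P[0]),np.linalg.norm(P[2]-P[1]))
E
```

```text
blue ((191.99285888671875, 176.55657958984375), (70.3295669555664, 73.11952209472656), 89.0759506225586) [[0.623, 0.451, 0.035], [0.631, 0.238, 0.035], [0.432, 0.226, 0.035], [0.422, 0.435, 0.035]] [0.527 0.337 0.035] 0.21251938831887077 0.19993349644679087
orange ((438.93524169921875, 176.93896484375), (75.86239624023438, 70.00099182128906), 12.33908748626709) [[0.468, -0.236, 0.035], [0.663, -0.276, 0.035], [0.624, -0.489, 0.035], [0.428, -0.446, 0.035]] [ 0.546 -0.362  0.035] 0.19936979453203296 0.21655754167778346
```

View pics/t0z.png

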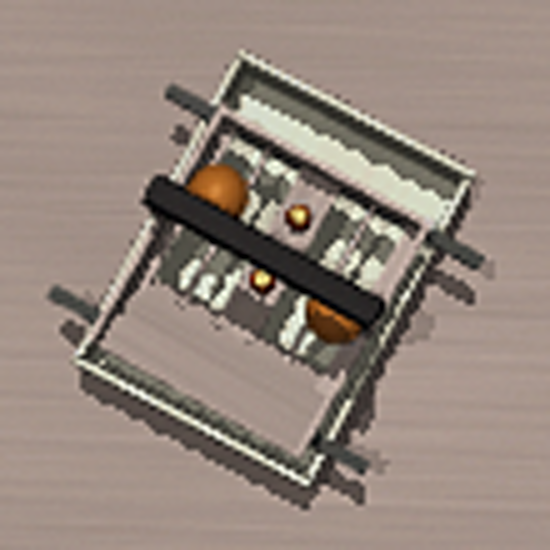

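View pics/s0z.png

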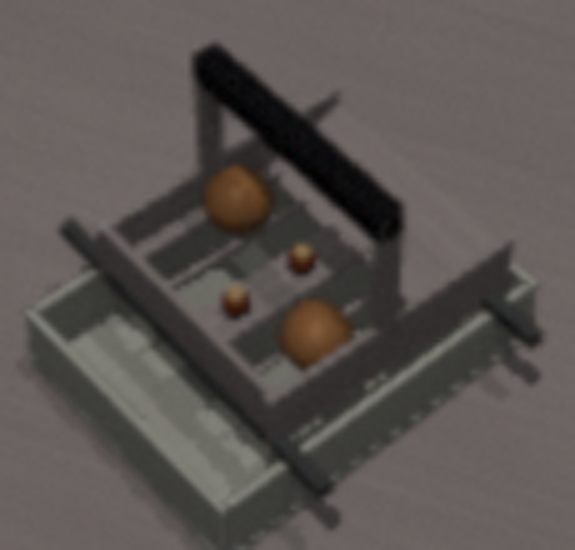

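The bar runs (291,158)–(335,182) in the top picture. The plain ramp and lip are on the robot's side. The walnuts sit at both bar ends and the hazelnuts mid-floor. Next I measure the bar in both views.

```bash
python3 - <<'E'
from h import *
C={}
for n,box in(('top',(260,120,370,230)),('scene',(250,180,365,290))):
    im=cv2.imread(f'pics/{n}0.png'); m=(im.max(2)<45).astype(np.uint8)*255
    k=np.zeros_like(m); x0,y0,x1,y1=box; k[y0:y1,x0:x1]=m[y0:y1,x0:x1]
    cs,_=cv2.findContours(k,cv2.RETR_EXTERNAL,cv2.CHAIN_APPROX_NONE); c=max(cs,key=cv2.contourArea)
    r=cv2.minAreaRect(c); C[n]=r; print(n,r)
    b=cv2.boxPoints(r); 
    e=sorted([(b[i]+b[(i+1)%4])/2 for i in range(4)],key=lambda p:-np.linalg.norm(p-np.array(r[0])))[:2]
    P=[onz(n,p,0.155) for p in e]; d=P[1]-P[0]; print(' ends on z',np.round(P,4).tolist(),'len',np.linalg.norm(d),'yaw',np.degrees(np.arctan2(d[1],d[0])),'mid',(P[0]+P[1])/2)
print(tri('top',C['top'][0],'scene',C['scene'][0]))
o=manip.get_obs(); print(o['position'],R.from_quat(o['ee_rot']).as_matrix().round(3))
E
```

```text
top ((312.4163513183594, 170.22470092773438), (52.41904067993164, 15.91097640991211), 20.40988540649414)
 ends on z [[0.5594, 0.0554, 0.155], [0.5165, -0.0697, 0.155]] len 0.1322628194009181 yaw -108.92827816788093 mid [ 0.53797665 -0.00712527  0.155     ]
scene ((307.8442687988281, 210.28689575195312), (53.64745330810547, 13.95602035522461), 39.80556869506836)
 ends on z [[0.5182, -0.0683, 0.155], [0.5784, 0.0558, 0.155]] len 0.13799616615606164 yaw 64.13446921086079 mid [ 0.54833913 -0.00625633  0.155     ]
(array([ 0.53957892, -0.00742943,  0.14346024]), np.float64(0.0008886255878689264))
[ 0.22577927 -0.58243593  0.23062029] [[ 0.932  0.361 -0.   ]
 [ 0.361 -0.932  0.001]
 [-0.    -0.001 -1.   ]]
```

```bash
python3 - <<'E'
from h import *
for th in (20,26,32):
  C={}
  for n,box in(('top',(285,150,345,195)),('scene',(280,180,340,235))):
    im=cv2.imread(f'pics/{n}0.png'); m=(im.max(2)<th).astype(np.uint8)*255
    k=np.zeros_like(m); x0,y0,x1,y1=box; k[y0:y1,x0:x1]=m[y0:y1,x0:x1]
    cs,_=cv2.findContours(k,cv2.RETR_EXTERNAL,cv2.CHAIN_APPROX_NONE); c=max(cs,key=cv2.contourArea)
    r=cv2.minAreaRect(c); C[n]=r; print(th,n,r,cv2.contourArea(c))
    b=cv2.boxPoints(r)
    e=sorted([(b[i]+b[(i+1)%4])/2 for i in range(4)],key=lambda p:-np.linalg.norm(p-np.array(r[0])))[:2]
    P=[onz(n,p,0.156) for p in e]; d=P[1]-P[0]; print(' len',np.linalg.norm(d),'yaw',np.degrees(np.arctan2(d[1],d[0])),'mid',(P[0]+P[1])/2)
  print(tri('top',C['top'][0],'scene',C['scene'][0]))
E
```

```text
20 top ((311.4912109375, 172.49549865722656), (51.42755889892578, 2.691091775894165), 27.072078704833984) 8.0
 len 0.12967903464855804 yaw -115.59561612731163 mid [ 0.53205864 -0.00497995  0.156     ]
20 scene ((309.1823425292969, 208.37059020996094), (51.737911224365234, 7.701030254364014), 40.60129165649414) 311.5
 len 0.13427068115729965 yaw 63.1289446024702 mid [ 0.54272406 -0.00527235  0.156     ]
(array([ 0.53377916, -0.0058869 ,  0.14464877]), np.float64(0.0021840681726377404))
26 top ((311.7130126953125, 172.80999755859375), (51.874267578125, 6.18025541305542), 23.498567581176758) 19.0
 len 0.13073465054238328 yaw -112.01158572355335 mid [ 0.53126082 -0.00557139  0.156     ]
26 scene ((309.29998779296875, 208.5999755859375), (52.401702880859375, 7.806275844573975), 41.633541107177734) 332.5
 len 0.1366441396871013 yaw 62.11010973366218 mid [ 0.54315614 -0.00486728  0.156     ]
(array([ 0.53308413, -0.00618086,  0.14309414]), np.float64(0.001637456477433163))
32 top ((311.7130126953125, 172.80999755859375), (51.874267578125, 6.18025541305542), 23.498567581176758) 25.0
 len 0.13073465054238328 yaw -112.01158572355335 mid [ 0.53126082 -0.00557139  0.156     ]
32 scene ((309.4185485839844, 208.49176025390625), (52.49125671386719, 8.945308685302734), 39.47245788574219) 356.5
 len 0.13528997570120263 yaw 64.26072763997409 mid [ 0.54291153 -0.00466634  0.156     ]
(array([ 0.53299633, -0.00606845,  0.14341827]), np.float64(0.0013781652278726955))
```

```bash
python3 -m handwheel '[[[0.06,-0.05,-0.03,0,0,-0.09,0.0854],[0.12,-0.10,-0.07,0,0,-0.18,0.0854],[0.16,-0.14,-0.07,0,0,-0.27,0.0854],[0.20,-0.18,-0.07,0,0,-0.36,0.0854],[0.24,-0.22,-0.07,0,0,-0.45,0.0854],[0.28,-0.25,-0.07,0,0,-0.54,0.0854],[0.33,-0.285,-0.07,0,0,-0.63,0.0854],[0.37,-0.32,-0.07,0,0,-0.72,0.0854]]]'; python3 - <<'E'
from h import *
o=manip.get_obs(); M=R.from_quat(o['ee_rot']).as_matrix(); print(o['joint_pos'].round(3),o['position'],M.round(3),M.T@(np.array([0.534,-0.006,0.30])-o['position']), np.degrees(np.arctan2(M[1,0],M[0,0])))
E
```

```text
clock: 1.1
position: [0.455, -0.1504, 0.3012]
ee_rot: [0.855, 0.519, -0.0, 0.0]
ft_force: [1.7, -0.8, 0.5]
grip_width: 0.998
[ 0.737  0.005 -0.51   1.695  0.003  1.443 -0.251] [ 0.45499198 -0.15040291  0.30122274] [[ 0.46   0.888  0.   ]
 [ 0.888 -0.46  -0.   ]
 [-0.     0.    -1.   ]] [0.16456365 0.00365729 0.0011805 ] 62.588558259885424
```

```bash
python3 -m handwheel '[[[0.055,0.001,0,0,0,0,0.0854],[0.11,0.002,0,0,0,0,0.0854],[0.163,0.004,0,0,0,0,0.0854],[0.163,0.004,0,0,0,0,0.0854]]]'; python3 - <<'E'
from h import *
o=manip.get_obs(); print(o['position'],o['ee_rot'])
im=manip.camera('wrist'); cv2.imwrite('pics/w1.png',im)
print(onz('wrist',(320,200),0.15))
E
```

```text
clock: 1.6
position: [0.534, -0.0049, 0.3008]
ee_rot: [0.853, 0.521, 0.0, -0.001]
ft_force: [-0.4, -0.2, -0.3]
grip_width: 1.001
[ 0.53396403 -0.0049398   0.30075956] [ 8.53394849e-01  5.21263732e-01  2.77703967e-04 -1.12958841e-03]
[ 0.52678462 -0.02689472  0.15      ]
```

View pics/w1.png

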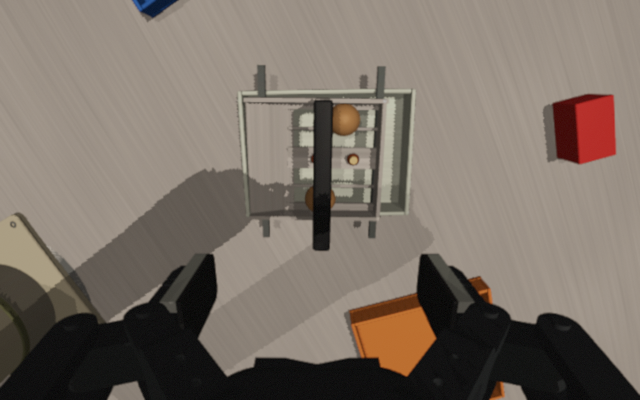

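The wrist view shows the bar nearly vertical, from (323,100) to (321,249), with the tool aligned to it. Now I measure the offsets.

```bash
python3 - <<'E'
from h import *
o=manip.get_obs(); M=R.from_quat(o['ee_rot']).as_matrix()
im=cv2.imread('pics/w1.png'); m=(im.max(2)<40).astype(np.uint8)*255
k=np.zeros_like(m); k[95:255,310:336]=m[95:255,310:336]; k=cv2.morphologyEx(k,cv2.MORPH_OPEN,np.ones((7,7)))
c=max(cv2.findContours(k,cv2.RETR_EXTERNAL,cv2.CHAIN_APPROX_NONE)[0],key=cv2.contourArea)
r=cv2.minAreaRect(c); print(r)
b=cv2.boxPoints(r); E=sorted([(b[i]+b[(i+1)%4])/2 for i in range(4)],key=lambda p:-np.linalg.norm(p-np.array(r[0])))[:2]
P=[onz('wrist',e,0.159) for e in E]; mid=sum(P)/2; d=P[1]-P[0]
print(P,'mid',mid,'len',np.linalg.norm(d),'tool axes',M.T@(mid-o['position']),M.T@d)
# catch rim corners z=.045
Q=np.array([onz('wrist',u,0.045) for u in((239,91),(415,90),(409,214),(246,216))]); print(Q.round(4).tolist(),Q.mean(0),[np.linalg.norm(Q[i]-Q[i-1]) for i in range(4)])
e=Q[1]-Q[0]; e2=Q[2]-Q[3];print(np.degrees(np.arctan2(e[1],e[0])),np.degrees(np.arctan2(e2[1],e2[0])))
E
```

```text
((321.0, 218.5), (61.0, 16.0), 90.0)
[array([ 0.53369971, -0.01510843,  0.159     ]), array([ 0.50765634, -0.06598213,  0.159     ])] mid [ 0.52067803 -0.04054528  0.159     ] len 0.057152347622548734 tool axes [-0.03505376  0.00387802  0.14172577] [-5.71518146e-02  2.46302672e-04 -1.63410475e-05]
[[0.4903, 0.0969, 0.045], [0.6647, 0.0083, 0.045], [0.601, -0.1237, 0.045], [0.422, -0.0342, 0.045]] [ 0.54448212 -0.01317742  0.045     ] [np.float64(0.14779759234749135), np.float64(0.19560537906521328), np.float64(0.14656528396831017), np.float64(0.20014467918404366)]
-26.943608990093473 -26.583826843458404
```

```bash
python3 - <<'E'
from h import *
o=manip.get_obs(); M=R.from_quat(o['ee_rot']).as_matrix()
im=cv2.imread('pics/w1.png').max(2)
for v in (115,140,165,200,220,235,245):
    xs=[x for x in range(308,340) if im[v,x]<45]; print(v,xs[0],xs[-1],end=' | ')
for u in (320,323):print([v for v in range(90,260) if im[v,u]<45][::len([v for v in range(90,260) if im[v,u]<45])-1])
P=[onz('wrist',e,0.159) for e in((323.5,100),(321.3,250))]; mid=sum(P)/2; d=P[1]-P[0]
print('mid',mid,'len',np.linalg.norm(d),'tool axes',M.T@(mid-o['position']),M.T@d)
E
```

```text
115 315 331 | 140 315 330 | 165 314 330 | 200 313 329 | 220 313 329 | 235 314 328 | 245 314 328 | [101, 249]
[101, 249]
mid [ 0.53804259 -0.00913152  0.159     ] len 0.13090521953342737 tool axes [0.00082628 0.00486559 0.14173452] [-1.30899909e-01 -1.17863694e-03 -3.51185297e-05]
```

```bash
python3 -m handwheel '[[[0.001,0.0045,0.05,0,0,0,0.0854],[0.001,0.0045,0.1,0,0,0,0.07],[0.001,0.0045,0.145,0,0,0,0.06],[0.001,0.0045,0.17,0,0,0,0.05],[0.001,0.0045,0.17,0,0,0,0.04]]]' 40; python3 - <<'E'
from h import *
o=manip.get_obs(); print(o['position'],o['ee_rot'])
im=manip.camera('wrist'); cv2.imwrite('pics/w2.png',im)
E
```

```text
clock: 2.28
position: [0.5362, -0.0124, 0.1296]
ee_rot: [0.856, 0.518, -0.002, -0.001]
ft_force: [0.2, -0.3, 0.6]
grip_width: 0.467
[ 0.53622123 -0.01236597  0.12963428] [ 8.55675225e-01  5.17509591e-01 -1.74156269e-03 -8.36638387e-04]
```

View pics/w2.png

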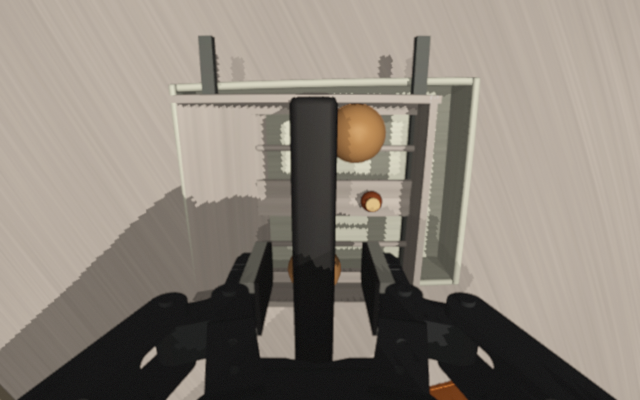

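The pads straddle the bar evenly (bar at 293–336, pads at 262 and 372), so I close.

```bash
python3 -m handwheel '[[[0,0,0,0,0,0,0.0],[0,0,0,0,0,0,0.0],[0,0,0,0,0,0,0],[0,0,0,0,0,0,0],[0,0,0,0,0,0,0]]]' 110; python3 -m handwheel '[[[0,0,-0.01,0,0,0,0.0],[0,0,-0.03,0,0,0,0.0],[0,0,-0.05,0,0,0,0],[0,0,-0.05,0,0,0,0]]]'; python3 - <<'E'
from h import *
o=manip.get_obs(); print(o['position'],o['ee_rot'],o['ft_force'],o['joint_pos'].round(3))
cv2.imwrite('pics/w3.png',manip.camera('wrist')); cv2.imwrite('pics/s3.png',cv2.resize(manip.camera('scene')[140:300,220:400],(720,640),interpolation=cv2.INTER_CUBIC)[:600])
E
```

```text
clock: 2.95
position: [0.5386, -0.0111, 0.1331]
ee_rot: [0.855, 0.518, 0.001, 0.001]
ft_force: [-1.6, 0.0, 5.9]
grip_width: 0.163
clock: 3.45
position: [0.5388, -0.0106, 0.1832]
ee_rot: [0.855, 0.518, 0.001, 0.001]
ft_force: [-0.4, -0.1, -3.8]
grip_width: 0.163
[ 0.53877455 -0.01063994  0.18315439] [0.8551863  0.51831816 0.00125171 0.00105442] [-0.38755887 -0.10643161 -3.83033847] [ 0.516  0.237 -0.66   1.729  0.154  1.225 -0.664]
```

View pics/w3.png

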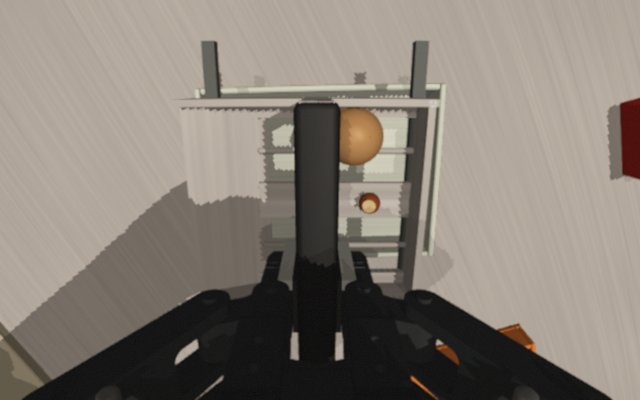

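View pics/s3.png

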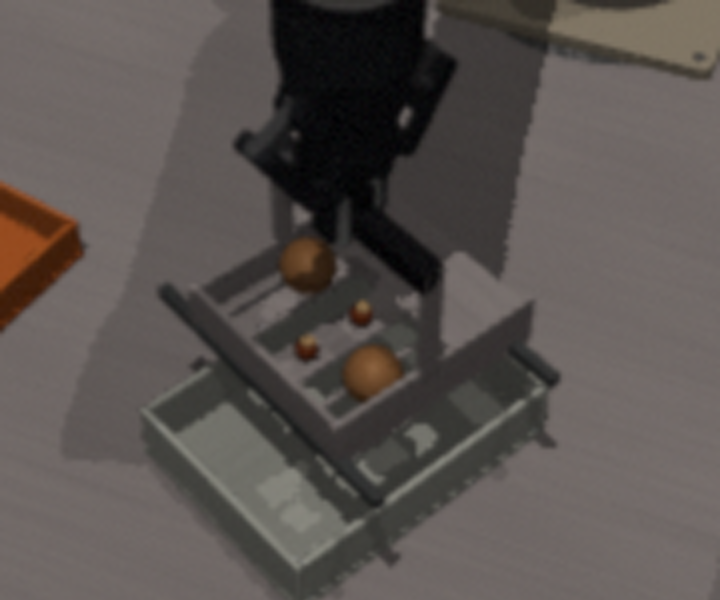

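Both clear and grip firm; the scene view shows the walnuts and both hazelnuts at (305,347) and (360,313) still in the trough. Next I rock about the sieve's x, pivoting near the floor.

```bash
python3 -m handwheel '[[[-0.012,0,0.001,0,0.16,0,0.0],[-0.023,0,0.0035,0,0.31,0,0.0],[-0.023,0,0.0035,0,0.31,0,0],[-0.023,0,0.0035,0,0.31,0,0],[-0.012,0,0.001,0,0.16,0,0],[0,0,0,0,0,0,0],[0,0,0,0,0,0,0]]]'; python3 - <<'E'
from h import *
o=manip.get_obs(); print(o['position'],o['ee_rot'],o['ft_force'],o['joint_pos'].round(3))
cv2.imwrite('pics/s4.png',cv2.resize(manip.camera('scene')[140:300,220:400],(720,640),interpolation=cv2.INTER_CUBIC)[:600])
E
```

```text
clock: 4.42
position: [0.5392, -0.0037, 0.1819]
ee_rot: [0.852, 0.523, 0.0, 0.0]
ft_force: [1.3, 0.6, -3.1]
grip_width: 0.163
[ 0.53922882 -0.00372101  0.18186165] [8.52373964e-01 5.22932457e-01 4.61105360e-04 2.43258487e-04] [ 1.25542042  0.56395306 -3.11080977] [ 0.523  0.245 -0.685  1.727  0.164  1.227 -0.673]
```

View pics/s4.png

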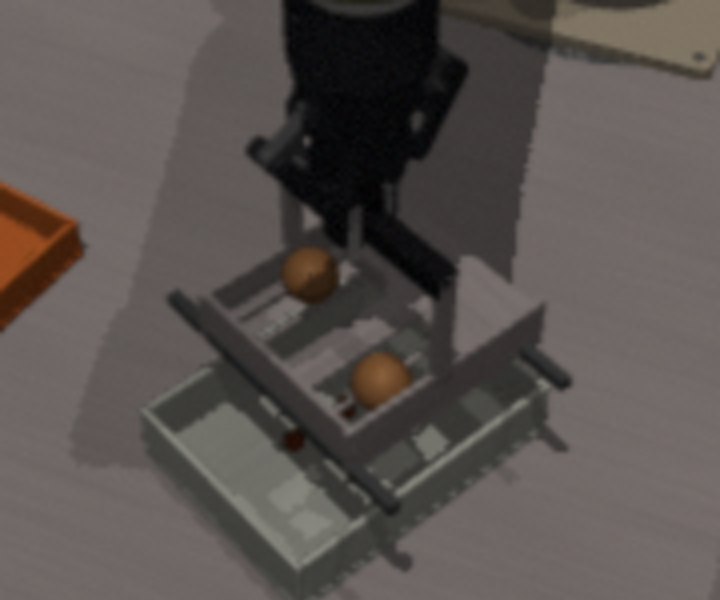

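One hazelnut is in the tray at (292,440). The other is at (347,408), either in or below a slot. I'll check from the wrist and top cameras.

```bash
python3 - <<'E'
from h import *
o=manip.get_obs(); print(o['position'],o['ee_rot'],o['joint_velocities'].round(3))
a=manip.camera('wrist')[60:310,150:480]; t=manip.camera('top')[120:230,260:370]; s=manip.camera('scene')[190:270,250:340]
cv2.imwrite('pics/w5.png',cv2.resize(a,(792,600),interpolation=cv2.INTER_CUBIC))
cv2.imwrite('pics/ts5.png',np.hstack([cv2.resize(t,(380,380),interpolation=cv2.INTER_CUBIC),cv2.resize(s,(420,380),interpolation=cv2.INTER_CUBIC)]))
E
```

```text
[ 0.5385568  -0.00613461  0.18132974] [ 8.53178189e-01  5.21619192e-01  4.65802315e-04 -4.23383909e-04] [ 0.061 -0.018  0.042  0.028 -0.025 -0.011  0.039]
```

View pics/w5.png

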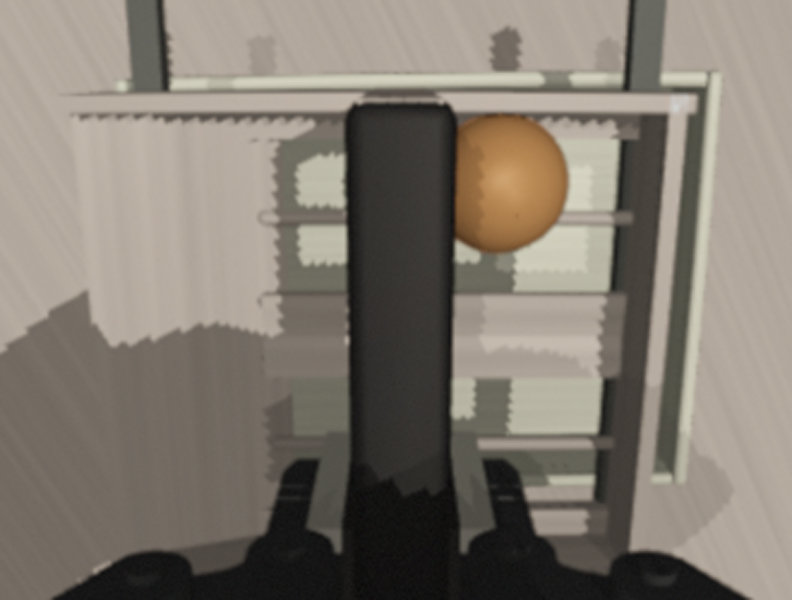

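View pics/ts5.png

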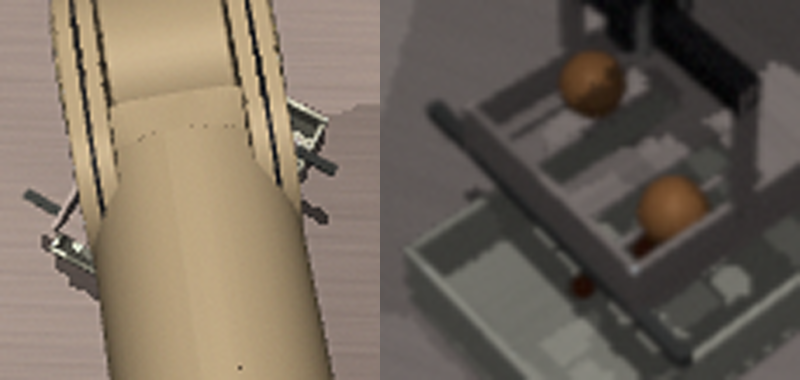

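```bash
python3 - <<'E'
from h import *
y=np.radians(-26.8); Rz=R.from_euler('z',y).as_matrix()
cc=np.array([0.5445,-0.013,0]); o=manip.get_obs(); h=o['position']+[0,0,0.0187]
for uv in((220+292/4,140+440/4),(306.75,242),(250+648/420*90-0,190+245/380*80)):
    if uv[0]>340: uv=(250+(648-380)*90/420,190+245*80/380)
    p=onz('scene',uv,0.012); q=onz('scene',uv,h[2]-0.093); print(uv,p,'catch',Rz.T@(p-cc),'| sieve',Rz.T@(q-h))
E
```

```text
(293.0, 250.0) [ 0.56435196 -0.03715791  0.012     ] catch [ 0.02861183 -0.0126122   0.012     ] | sieve [ 0.07880003  0.04599078 -0.093     ]
(306.75, 242) [ 0.52840809 -0.01560514  0.012     ] catch [-0.01318881 -0.0095808   0.012     ] | sieve [ 0.04200106  0.04865946 -0.093     ]
(307.42857142857144, 241.57894736842104) [ 0.52652339 -0.01455331  0.012     ] catch [-0.01534531 -0.00949171  0.012     ] | sieve [ 0.0401026   0.04873788 -0.093     ]
```

Both hazelnuts lie in the metal tray: rays onto the tray floor give catch coordinates of about (0.029,-0.013) and (-0.014,-0.010), and the trough is empty in the wrist view. Next I carry it to the blue tray, turning the sieve so the lip faces the robot.

```bash
python3 -m handwheel '[[[0.01,-0.004,0,0,0,-0.025,0],[0.033,-0.014,0,0,0,-0.08,0],[0.066,-0.029,0,0,0,-0.16,0],[0.102,-0.045,0,0,0,-0.25,0],[0.138,-0.060,0,0,0,-0.34,0],[0.174,-0.076,0,0,0,-0.43,0],[0.21,-0.092,0,0,0,-0.52,0],[0.246,-0.108,0,0,0,-0.61,0]]]'; python3 - <<'E'
from h import *
o=manip.get_obs(); M=R.from_quat(o['ee_rot']).as_matrix(); print(o['joint_pos'].round(3),o['position'],M.T@(np.array([0.56,0.349,0.182])-o['position']), np.degrees(np.arctan2(M[0,1]*0+M[1,1],M[0,1])))
E
```

```text
clock: 5.62
position: [0.5552, 0.2603, 0.1816]
ee_rot: [0.658, 0.753, 0.0, -0.0]
ft_force: [0.1, -1.1, -3.0]
grip_width: 0.164
[ 0.129  0.467 -0.847  1.526  0.356  1.309 -0.623] [0.55523085 0.26026827 0.18155403] [ 0.08728825  0.01664027 -0.00035662] 7.71650804379899
```

```bash
python3 -m handwheel '[[[0.032,0.006,0,0,0,-0.08,0],[0.056,0.011,0,0,0,-0.14,0],[0.073,0.014,0.0,0,0,-0.18,0],[0.083,0.016,0.0,0,0,-0.21,0],[0.087,0.017,0,0,0,-0.21,0],[0.087,0.017,0,0,0,-0.21,0]]]'; python3 - <<'E'
from h import *
o=manip.get_obs(); M=R.from_quat(o['ee_rot']).as_matrix(); print(o['joint_pos'].round(3),o['position'],M.T@(np.array([0.56,0.349,0.182])-o['position']), np.degrees(np.arctan2(M[1,1],M[0,1])))
s=manip.camera('scene')[150:360,330:550]; cv2.imwrite('pics/s6.png',cv2.resize(s,(628,600),interpolation=cv2.INTER_CUBIC))
cv2.imwrite('pics/w6.png',manip.camera('wrist'))
E
```

```text
clock: 6.38
position: [0.5618, 0.3454, 0.1813]
ee_rot: [0.578, 0.816, -0.0, 0.0]
ft_force: [-0.1, 1.1, -3.7]
grip_width: 0.166
[-0.029  0.581 -0.863  1.391  0.441  1.368 -0.56 ] [0.56177645 0.34537161 0.18128031] [ 0.00401189 -0.00047282 -0.00072122] 19.36547300257738
```

View pics/s6.png

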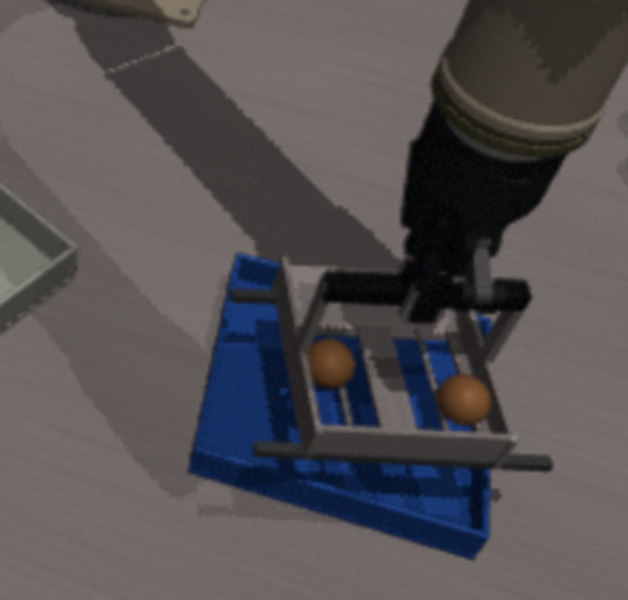

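View pics/w6.png

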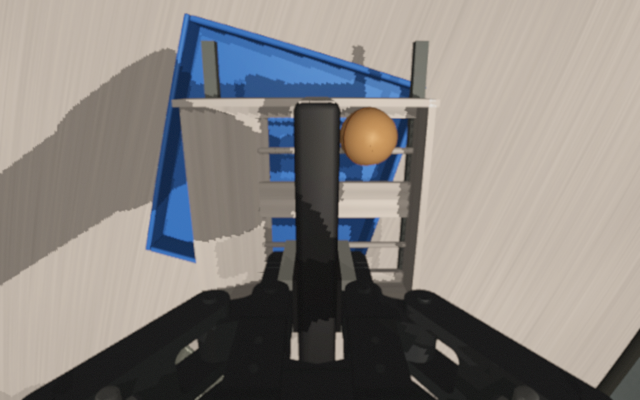

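Both walnuts are still aboard over the blue tray. I'll recheck the tray's centre using the rim corners at (186,15), (148,247) and (415,82).

```bash
python3 - <<'E'
from h import *
W=[onz('wrist',u,0.035) for u in((186,14),(148,248),(416,80))]; print(np.round(W,4).tolist(), 'diag centre',(W[1]+W[2])/2)
print(np.linalg.norm(W[0]-W[1]),np.linalg.norm(W[0]-W[2]))
im=cv2.imread('pics/scene0.png'); m=cv2.inRange(cv2.cvtColor(im,cv2.COLOR_BGR2HSV),(105,150,40),(125,255,255)); 
n,l,st,ce=cv2.connectedComponentsWithStats(m); i=max((i for i in range(1,n) if 380<ce[i][0]<520 and 230<ce[i][1]<350),key=lambda i:st[i][4])
c=cv2.findContours((l==i).astype(np.uint8),0,1)[0][0]; print(st[i],cv2.approxPolyDP(c,6,True).reshape(-1,2).tolist())
E
```

```text
[[0.4237, 0.4359, 0.035], [0.436, 0.2307, 0.035], [0.6102, 0.4488, 0.035]] diag centre [0.52310608 0.33977032 0.035     ]
0.20550820182681945 0.1869644912568313
[ 397  239  105  106 7835] [[414, 239], [397, 314], [495, 344], [501, 263]]
```

```bash
python3 -m handwheel '[[[0.002,0.002,0.005,-0.1,0,0,0],[0.003,0.004,0.010,-0.2,0,0,0],[0.003,0.006,0.014,-0.28,0,0,0],[0.003,0.006,0.014,-0.34,0,0,0],[0.003,0.007,0.014,-0.38,0,0,0],[0.003,0.008,0.014,-0.42,0,0,0],[0.003,0.008,0.013,-0.46,0,0,0],[0.003,0.009,0.013,-0.5,0,0,0]]]'; python3 - <<'E'
from h import *
o=manip.get_obs(); M=R.from_quat(o['ee_rot']).as_matrix(); print(o['joint_pos'].round(3),o['position'],np.degrees(np.arccos(-M[2,2])),o['grip_width'])
s=manip.camera('scene')[150:360,330:550]; cv2.imwrite('pics/s7.png',cv2.resize(s,(628,600),interpolation=cv2.INTER_CUBIC))
E
```

```text
clock: 7.48
position: [0.5692, 0.3508, 0.1685]
ee_rot: [0.56, 0.79, 0.202, 0.144]
ft_force: [0.6, -0.5, -3.0]
grip_width: 0.165
[ 0.062  0.275 -0.867  1.857  0.627  0.718 -0.799] [0.56915428 0.35076239 0.16849539] 28.721660416396297 0.16512024989443497
```

View pics/s7.png

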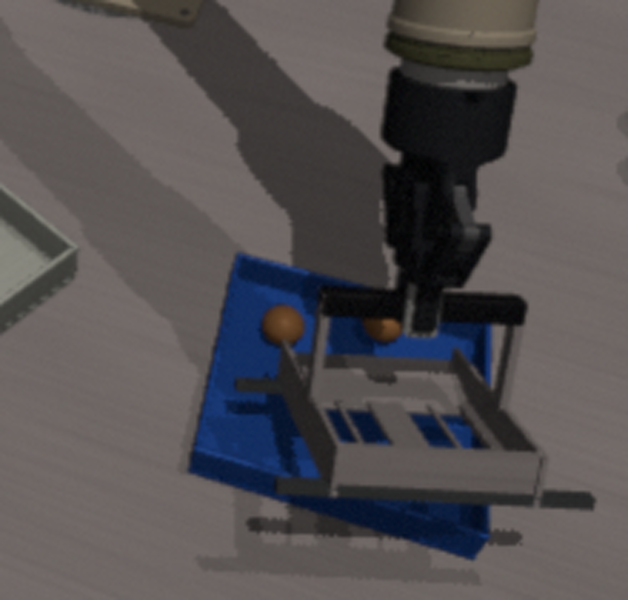

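Both walnuts are out and in the blue tray at (282,325) and (383,322). I level the sieve and raise it a little.

```bash
python3 -m handwheel '[[[0,0,-0.005,0.08,0,0,0],[0,0,-0.010,0.2,0,0,0],[0,-0.001,-0.015,0.32,0,0,0],[0,-0.002,-0.0155,0.44,0,0,0],[0,-0.002,-0.0155,0.5,0,0,0],[0,-0.002,-0.0155,0.5,0,0,0]]]'; python3 - <<'E'
from h import *
o=manip.get_obs(); M=R.from_quat(o['ee_rot']).as_matrix(); print(o['joint_pos'].round(3),o['position'],np.degrees(np.arccos(-M[2,2])),o['grip_width'],np.degrees(np.arctan2(M[1,1],M[0,1])))
print(M.T@(np.array([0.540,-0.011,0.183])-o['position']))
s=manip.camera('scene')[150:360,330:550]; cv2.imwrite('pics/s8.png',cv2.resize(s,(628,600),interpolation=cv2.INTER_CUBIC))
E
```

```text
clock: 8.28
position: [0.5612, 0.3482, 0.1804]
ee_rot: [0.578, 0.816, -0.0, -0.001]
ft_force: [0.7, -0.1, -2.3]
grip_width: 0.166
[-0.033  0.585 -0.864  1.389  0.442  1.368 -0.564] [0.56120637 0.34823248 0.1803941 ] 0.06583940352118944 0.1661704684121466 19.343470608779107
[-0.33192762 -0.13900018 -0.00273529]
```

View pics/s8.png

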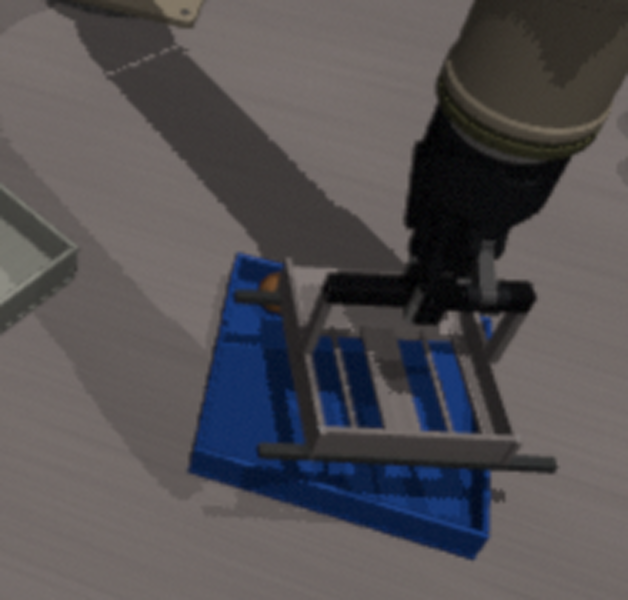

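```bash
python3 -m handwheel '[[[-0.033,-0.014,-0.003,0,0,0.08,0],[-0.083,-0.035,-0.003,0,0,0.2,0],[-0.133,-0.056,-0.003,0,0,0.32,0],[-0.183,-0.076,-0.003,0,0,0.445,0],[-0.232,-0.097,-0.003,0,0,0.567,0],[-0.282,-0.118,-0.003,0,0,0.69,0],[-0.315,-0.132,-0.003,0,0,0.77,0],[-0.332,-0.139,-0.003,0,0,0.81,0]]]';python3 -m handwheel '[[[0,0,0,0,0,0,0],[0,0,0,0,0,0,0]]]'; python3 - <<'E'
from h import *
o=manip.get_obs(); M=R.from_quat(o['ee_rot']).as_matrix(); print(o['joint_pos'].round(3),o['position'],np.degrees(np.arccos(-M[2,2])),o['grip_width'],np.degrees(np.arctan2(M[1,1],M[0,1])))
print(M.T@(np.array([0.541,-0.0115,0.183])-o['position']))
s=manip.camera('scene'); cv2.imwrite('pics/s9.png',s);cv2.imwrite('pics/s9z.png',cv2.resize(s[140:300,220:400],(675,600),interpolation=cv2.INTER_CUBIC))
cv2.imwrite('pics/w9.png',manip.camera('wrist'))
E
```

```text
clock: 9.32
position: [0.5391, -0.0131, 0.1842]
ee_rot: [0.854, 0.521, 0.0, 0.001]
ft_force: [0.5, 0.3, -3.3]
grip_width: 0.162
clock: 9.57
position: [0.5397, -0.0087, 0.1841]
ee_rot: [0.852, 0.524, 0.0, -0.0]
ft_force: [0.5, 0.9, -3.4]
grip_width: 0.166
[ 0.55   0.249 -0.706  1.722  0.17   1.233 -0.665] [ 0.53968406 -0.00872509  0.18409585] 0.046415242267966596 0.16560859286353422 -26.792259721716626
[-0.00188468  0.0024252   0.00109502]
```

View pics/s9.png

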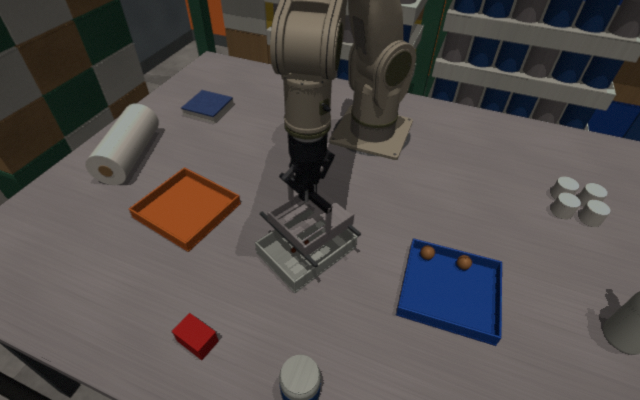

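View pics/s9z.png

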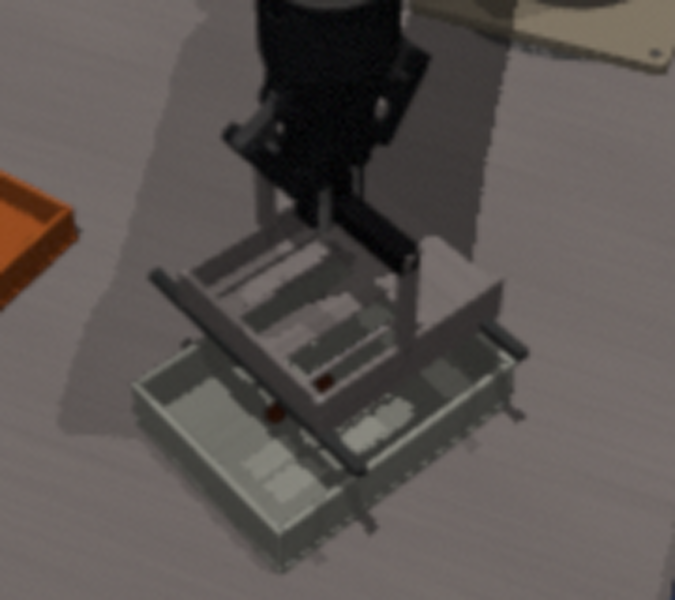

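View pics/w9.png

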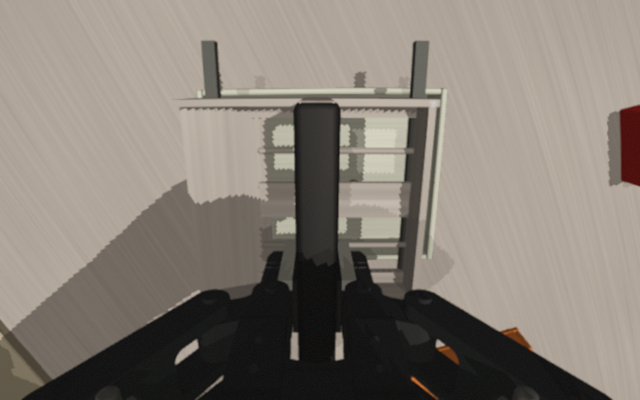

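The walnuts lie in blue at (428,253) and (464,262). The hazelnuts are still in the metal tray at (275,412) and (324,381) in the zoom. I lower the sieve gently.

```bash
python3 -m handwheel '[[[-0.001,0.002,0.02,0,0,0,0],[-0.002,0.002,0.035,0,0,0,0],[-0.002,0.002,0.044,0,0,0,0],[-0.002,0.002,0.048,0,0,0,0],[-0.002,0.002,0.050,0,0,0,0],[-0.002,0.002,0.050,0,0,0,0]]]'
```

```text
clock: 10.42
position: [0.5408, -0.0135, 0.1342]
ee_rot: [0.853, 0.523, 0.0, 0.0]
ft_force: [0.0, -0.7, -2.0]
grip_width: 0.163
```

```bash
python3 -m handwheel '[[[0,0,0.001,0,0,0,0],[0,0,0.001,0,0,0,0.03],[0,0,0.001,0,0,0,0.06],[0,0,0.001,0,0,0,0.06],[0,0,0.001,0,0,0,0.06]]]'; python3 - <<'E'
from h import *
cv2.imwrite('pics/w10.png',manip.camera('wrist'))
E
```

```text
clock: 11.05
position: [0.5407, -0.0134, 0.1331]
ee_rot: [0.853, 0.523, 0.0, 0.0]
ft_force: [0.4, 0.9, -0.6]
grip_width: 0.702
```

View pics/w10.png

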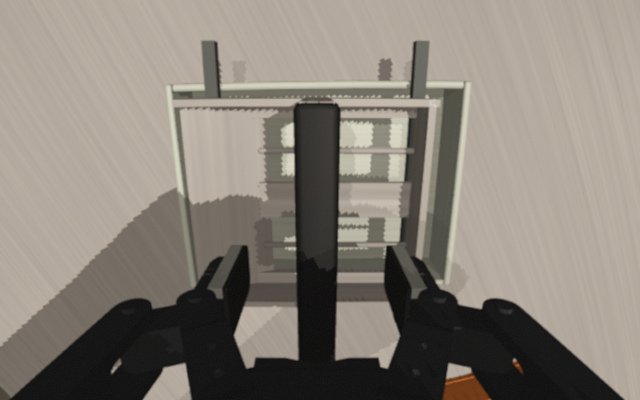

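The pads at 240 and 395 are free of the bar (296–338), so I retreat upward and then to the side.

```bash
python3 -m handwheel '[[[0,0,-0.03,0,0,0,0.06],[0,0,-0.08,0,0,0,0.06],[0,0,-0.14,0,0,0,0.06],[0,0,-0.18,0,0,0,0.06],[-0.05,0,-0.18,0,0,0,0.06],[-0.11,0,-0.18,0,0,0,0.06],[-0.17,0,-0.18,0,0,0,0.06],[-0.23,0,-0.18,0,0,0,0.06]]]';python3 -m handwheel '[[[-0.05,-0.03,0,0,0,0,0.06],[-0.07,-0.04,0,0,0,0,0.06],[-0.07,-0.04,0,0,0,0,0.06]]]'; python3 - <<'E'
from h import *
s=manip.camera('scene'); t=manip.camera('top'); cv2.imwrite('pics/s11.png',s);cv2.imwrite('pics/t11.png',t)
cv2.imwrite('pics/t11z.png',cv2.resize(t[120:230,260:370],(550,550),interpolation=cv2.INTER_CUBIC))
cv2.imwrite('pics/s11z.png',cv2.resize(s[180:290,250:365],(575,550),interpolation=cv2.INTER_CUBIC))
E
```

```text
clock: 12.1
position: [0.435, -0.22, 0.3132]
ee_rot: [0.853, 0.523, 0.0, 0.0]
ft_force: [0.6, -0.7, 0.1]
grip_width: 0.704
clock: 12.48
position: [0.3676, -0.2638, 0.3132]
ee_rot: [0.853, 0.521, -0.0, 0.0]
ft_force: [0.3, 0.6, -1.0]
grip_width: 0.702
```

View pics/t11.png

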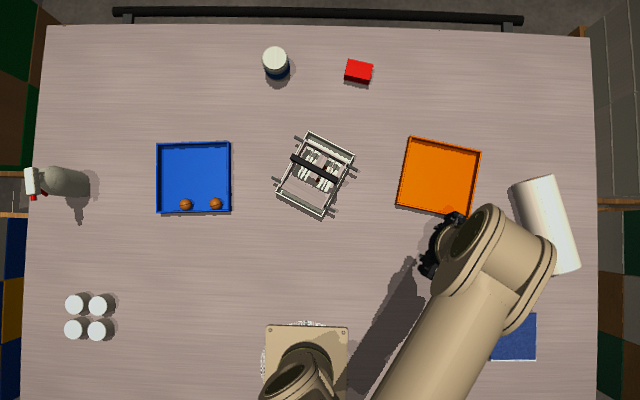

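View pics/t11z.png

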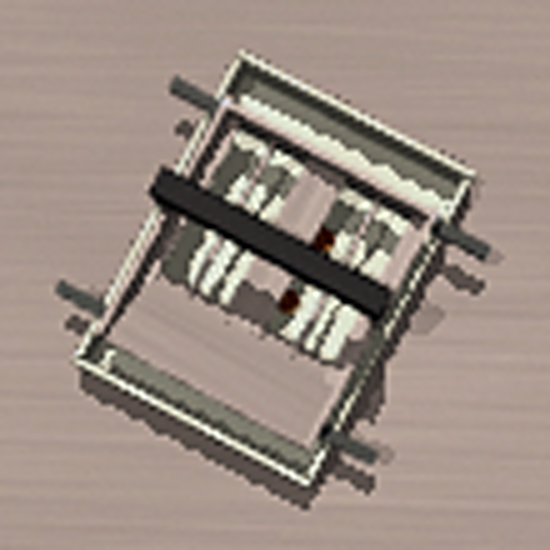

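View pics/s11z.png

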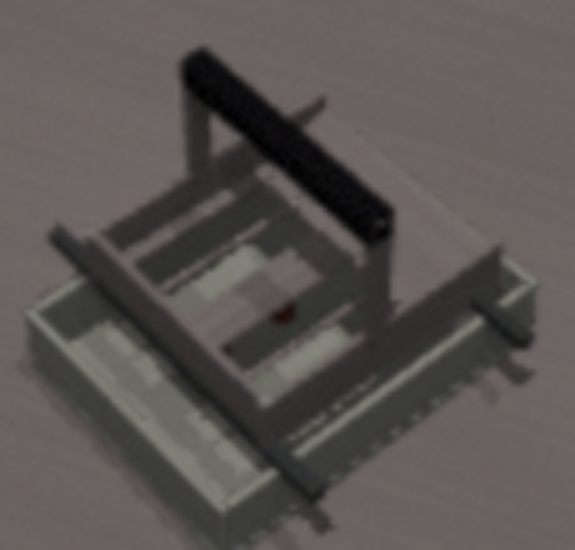

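The sieve is back across the tray with hazelnuts below at (325,240) and (289,300) in the top zoom. The walnuts are in blue at (186,204) and (216,203). One last check of heights and stillness.

```bash
python3 - <<'E'
from h import *
Rz=R.from_euler('z',np.radians(-26.8)).as_matrix(); cc=np.array([0.5445,-0.013,0])
for u in((325,168),(317.8,180)): print('hazel top z=.012 catch',Rz.T@(onz('top',u,0.012)-cc))
p,e=tri('top',(317.8,180),'scene',(307,242.6)); print('hazel tri',p,e,Rz.T@(p-cc))
for a,b in(((186,204),(464,262)),((216,203),(428,253))): print('walnut',tri('top',a,'scene',b))
# bar centre
pb,e=tri('top',(260+271/5,120+243/5),'scene',(250+290/5,180+140/5)); print('bar',pb,e,Rz.T@(pb-cc))
t=manip.camera('top'); d=cv2.absdiff(t,cv2.imread('pics/t11.png')).max(2); print(d[120:230,150:370].max())
E
```

```text
hazel top z=.012 catch [ 0.02952321 -0.01500936  0.012     ]
hazel top z=.012 catch [-0.01070081 -0.01334948  0.012     ]
hazel tri [ 0.52837503 -0.01769168  0.00869544] 0.0050660156743100445 [-0.01227755 -0.01145812  0.00869544]
walnut (array([0.44840866, 0.35458526, 0.02279238]), np.float64(0.0024373829078033807))
walnut (array([0.45369805, 0.26957301, 0.02090413]), np.float64(0.004378116556598727))
bar [ 0.5416211  -0.0093254   0.15239446] 0.004892602506818085 [-0.00422646  0.00198186  0.15239446]
7
```

```bash
python3 -c "
from workcell import manip
print(manip.hand_in(), manip.get_obs()['clock'])"
```

```text
the job is handed in; nothing more can be done
the job is handed in; nothing more can be done
```

The job is done and handed in at about 12.6 s on the robot's clock; `hand_in()` gives no verdict, so the results below are my own checks.

I took the sieve by its bar, lifted it 50 mm and rocked it once about 18° about its x, which dropped both hazelnuts into the metal tray. Over the blue tray, both walnuts had rolled out by a tilt of about 29°. I then set the sieve back across the metal tray and let go, with the arm moved well clear.

Last checks, from the top and scene cameras:

| Item | Measured | Expected |
|---|---|---|
| Hazelnuts in metal tray (tray frame, x, y) | about (0.030, -0.015) and (-0.011, -0.013) m | within ±0.096, ±0.071 m |
| Walnuts in blue tray, height | 0.021 and 0.023 m | 0.022 m for a ball resting on the tray floor |
| Handle bar, distance from tray centre | about 5 mm | under 35 mm |
| Handle bar, height | 0.152 m | 0.14–0.158 m |

- **Stillness:** two successive top pictures showed no movement around the trays.
- **Disagreements:** the two camera rays missed each other by 2 to 5 mm, which is slightly more than the 2 mm calibration.
- **Least certain:** I cross-checked only one hazelnut's height, at 0.009 m; the other's position assumes it lies on the tray floor.

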